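# Re-sort the colour-coded flasks

### The arm

A 6-joint arm with a two-finger parallel gripper is mounted at the origin on the work surface. World frame = base frame: x ahead of the robot, y to its left, z up, the work surface at z = 0. Lengths are in mm, angles in rad, forces in N, time in s.
With the tool pointing down it reaches from about 275 to 825 mm from the base axis. Payload 5.2 kg.
Tool frame: the origin (TCP) lies at the very end of the fingers, on their centre line; the grasp point (between the pads) lies 19 mm behind it; z points along the fingers, y is the direction in which the jaws open and shut (so a half turn about z gives the same grasp; the last joint's range is limited). The gripper opens to 93 mm and grips with 3 to 60 N. Pads are 15 mm wide; open, the fingers measure 128 mm over their backs; the gripper's body (75 mm by 188 mm) begins 65 mm behind the grasp point.
Start: joints at [-1.526, 0.259, 1.535, -0, 1.348, -0.203], TCP at [134.92, -533.199, 218.653] pointing down, gripper open.
Joint ranges: [-3.14, 3.14], [-0.91, 2.08], [0.19, 2.58], [-1.22, 4.36], [0.22, 2.71], [-3.12, 3.12]. Speed limits (rad/s): [2.57, 2.57, 3.14, 3.14, 3.14, 3.14].

### API

Orientations are given as [roll, pitch, yaw] about the fixed x, y, z axes, in that order (R = Rz(yaw) Ry(pitch) Rx(roll)).
In Python, from bench import robot gives the robot as it stands. The module is installed in compiled form; this text tells all that it offers. Calls block until the motion is done:
- robot.move_ptp(position, orientation): joint-space move of the TCP to a pose.
- robot.move_linear(position, ori=None, speed=150, f_stop=None): straight line of the TCP; ori=None keeps the orientation; speed is the mean speed in mm/s. With f_stop (N) it stops when the force on the tool has changed by that much, and returns True; else False.
- robot.move_j(angles): joint-space move.
- robot.move_gripper(opening): opening from 0.0 (shut) to 1.0 (fully open); the grip force is fixed at half the most; returns when the fingers have stopped.
- robot.sleep(seconds).
- robot.inverse_kinematics(position, orientation): joint angles nearest the present ones, or None.
- robot.get_image(name): name is "side" or "top"; returns a dict with "img" (384x512x3 uint8, blue, green, red), "fovy" (degrees; the focal length in pixels is half the picture's height over the tangent of half this angle, whatever the lens; pixels are square), "cx", "cy" (the principal point, pixels), "k1" (the pictures are not rectified: a ray, as slopes to the right and down, at radius r is drawn at 1 + k1 r^2 times it, then the intrinsics apply), "eye" and "orientation" of the camera in the world. Camera axes: x right, y down, z forward; pixel columns grow to the right and rows downward; lengths in mm; the calibration is good to about 2 mm. A picture is of the moment at which its call begins. There is no depth.
A pose or a line that the arm cannot do raises robot.MotionError and nothing moves.
- robot.hand_in(): hands the job in, once; it reports no verdict.
Readings, each from a call of its own:
- robot.current_t(): time.
- robot.current_qpos(): joint angles.
- robot.current_joint_vel(): joint speeds.
- robot.current_joint_efforts(): joint torques, N m.
- robot.current_tcp_pos(): TCP position.
- robot.current_eef_rot(): TCP orientation.
- robot.current_contact_force(): force on the tool from outside, world axes, zero at the start.
- robot.current_ft_torque(): the same for the moment, N m.
- robot.current_gripper_width(): opening from 0.0 (shut) to 1.0 (fully open).
Only numpy, scipy, OpenCV 4.12 (cv2) and the standard library are available. Lean on these libraries where they do the work, as an engineer would, in place of code of your own. Each camera call takes 0.05 s, during which the arm holds its last target.

### The job

Four capped flasks stand in the wrong drip dishes: move each one to the dish of its own cap's colour, so that it stands upright and flat inside the rim. The only free spot is the white dish, so use it for parking and leave it empty at the end; never stand a flask on the bare bench, tip one over or drop it, and leave the little amber jar standing where it is.

Things in the scene. Friction and masses are not known exactly. Their poses are not given: they have to be found in the camera images.
- flask_red: Conical glass flask, upright, red cap and red band round the body; about 110 g, round about its axis. Base 64 mm across, narrowing to a straight neck 26 mm across from 74 to 100 mm above the base; the cap, fixed on it, is a plain cylinder 30 mm across from 100 to 125 mm (the top). Origin: centre of the underside; z up. Hold it by cap and neck from above.
- flask_yellow: Conical glass flask, upright, yellow cap and yellow band round the body; about 110 g, round about its axis. Base 64 mm across, narrowing to a straight neck 26 mm across from 74 to 100 mm above the base; the cap, fixed on it, is a plain cylinder 30 mm across from 100 to 125 mm (the top). Origin: centre of the underside; z up. Hold it by cap and neck from above.
- flask_green: Conical glass flask, upright, green cap and green band round the body; about 110 g, round about its axis. Base 64 mm across, narrowing to a straight neck 26 mm across from 74 to 100 mm above the base; the cap, fixed on it, is a plain cylinder 30 mm across from 100 to 125 mm (the top). Origin: centre of the underside; z up. Hold it by cap and neck from above.
- flask_blue: Conical glass flask, upright, blue cap and blue band round the body; about 110 g, round about its axis. Base 64 mm across, narrowing to a straight neck 26 mm across from 74 to 100 mm above the base; the cap, fixed on it, is a plain cylinder 30 mm across from 100 to 125 mm (the top). Origin: centre of the underside; z up. Hold it by cap and neck from above.
- dish_red: Shallow round red plastic drip dish, fixed to the bench: the place of the red-capped flask; at the start a flask of another colour stands in it. 92 mm outside, 84 mm inside the rim, flat floor 8 mm above the bench, rim top 14 mm above the bench. Origin: centre of its underside, on the bench; z up.
- dish_yellow: Shallow round yellow plastic drip dish, fixed to the bench: the place of the yellow-capped flask; at the start a flask of another colour stands in it. 92 mm outside, 84 mm inside the rim, flat floor 8 mm above the bench, rim top 14 mm above the bench. Origin: centre of its underside, on the bench; z up.
- dish_green: Shallow round green plastic drip dish, fixed to the bench: the place of the green-capped flask; at the start a flask of another colour stands in it. 92 mm outside, 84 mm inside the rim, flat floor 8 mm above the bench, rim top 14 mm above the bench. Origin: centre of its underside, on the bench; z up.
- dish_blue: Shallow round blue plastic drip dish, fixed to the bench: the place of the blue-capped flask; at the start a flask of another colour stands in it. 92 mm outside, 84 mm inside the rim, flat floor 8 mm above the bench, rim top 14 mm above the bench. Origin: centre of its underside, on the bench; z up.
- dish_white: Shallow round white plastic drip dish, fixed to the bench: the spare dish, which no flask belongs to: empty at the start. 92 mm outside, 84 mm inside the rim, flat floor 8 mm above the bench, rim top 14 mm above the bench. Origin: centre of its underside, on the bench; z up.
- jar: Small amber glass jar with silver lid, 40 mm across and 60 mm tall, standing loose among the dishes; to be left standing where it is. Origin: centre of its underside; z up.

How it is judged:
By the outcome, as a careful person would: the job done as asked, in the order asked, and still so for the second after the job is handed in, with the robot touching nothing.
It also fails if it takes over 144 s, if anything falls off the work surface, if the arm or the gripper's body presses on something with over 40 N, if the wrist force passes 120 N, or if a joint passes its speed limit or range.

## Working session

There is one attempt and no reset: what is moved stays moved. The work goes in short steps, each a Python script; the robot and the scene stay as the last script left them, time stands still between calls to the robot, and variables do not carry over. Pictures are saved under pics/ and viewed, and the job is handed in when it is done.

```bash
mkdir -p pics; python3 - <<'E'
from bench import robot
import cv2
for n in("top","side"):
    d=robot.get_image(n); cv2.imwrite(f"pics/{n}0.png",d["img"]); print(n,{k:v for k,v in d.items() if k!="img"})
print(robot.current_t(),robot.current_eef_rot(),robot.current_tcp_pos())
E
```

```text
top {'fovy': 43.79338362360821, 'cx': 264.2196595207548, 'cy': 206.61521399860865, 'k1': -0.19522398257013915, 'eye': array([ 461.62679248,   25.66664692, 1037.99958327]), 'orientation': array([-3.05349219, -0.02928827, -1.54796779])}
side {'fovy': 55.37708412550831, 'cx': 258.19012674566284, 'cy': 192.15573038634528, 'k1': -0.024497076826081782, 'eye': array([435.86066872, 509.81600352, 551.44507797]), 'orientation': array([-2.33060285, -0.01119222, -2.93469326])}
0.1 [-3.13995661e+00 -3.19246201e-04  2.47795096e-01] [ 134.88711834 -532.69526619  217.9053338 ]
```

View pics/top0.png

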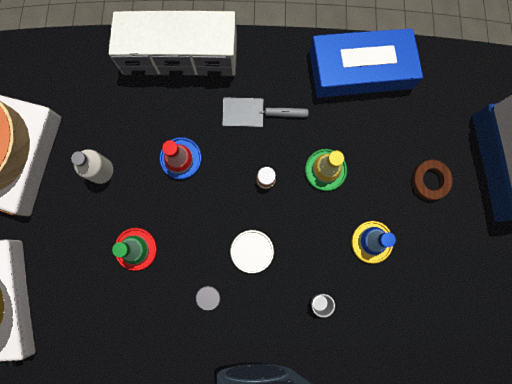

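View pics/side0.png

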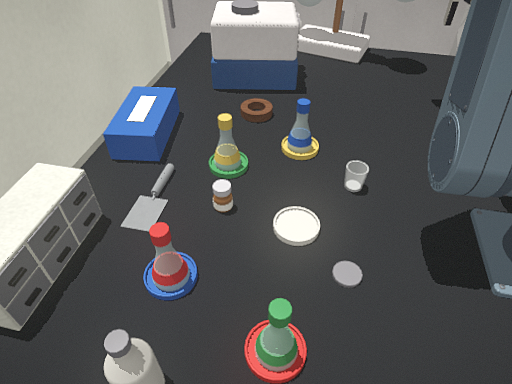

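The top view shows the dishes at red (134,249), blue (181,158), green (326,170), yellow (373,242) and white (252,251). Red's dish holds green, blue's holds red, green's holds yellow, and yellow's holds blue. The jar is at (266,178). Next I'll measure these positions.

```bash
cat > h.py <<'E'
import numpy as np, cv2
from scipy.spatial.transform import Rotation as R
from bench import robot
def ray(d,px):
    f=192/np.tan(np.radians(d["fovy"])/2)
    K=np.array([[f,0,d["cx"]],[0,f,d["cy"]],[0,0,1.]])
    n=cv2.undistortPoints(np.float64(px).reshape(-1,1,2),K,np.array([d["k1"],0,0,0.])).reshape(-1,2)
    return np.c_[n,np.ones(len(n))]@R.from_euler("xyz",d["orientation"]).as_matrix().T
def onz(d,px,z):
    v=ray(d,px); e=d["eye"]; return (e+v*((z-e[2])/v[:,2])[:,None])[:,:2]
def blob(d,m,near):
    """components of mask"""
    n,l,s,c=cv2.connectedComponentsWithStats(m.astype(np.uint8)); 
    return [(s[i,4],c[i],l==i) for i in range(1,n) if s[i,4]>25]
def cyl(d,mask,zt,zb,r):
    """vertical cylinder seen in mask: centre from far edge (top rim) and near edge (bottom) and lateral extents"""
    cs=cv2.findContours(mask.astype(np.uint8),cv2.RETR_EXTERNAL,cv2.CHAIN_APPROX_NONE)[0]
    p=np.vstack([c.reshape(-1,2) for c in cs]).astype(float)
    P=onz(d,p,zt); e=d["eye"][:2]; u=P.mean(0)-e; u/=np.linalg.norm(u); w=np.array([-u[1],u[0]])
    px=1.1 if d["eye"][2]>800 else .8   # half pixel
    far=((P-e)@u).max()+px; lat=(P-e)@w; B=onz(d,p,zb); near=((B-e)@u).min()-px
    L=(lat.max()+lat.min())/2; wid=np.ptp(lat)+2*px
    return e+u*(far-r)+w*L, e+u*(near+r)+w*L, wid
def masks(img):
    h,s,v=[a.astype(int) for a in cv2.split(cv2.cvtColor(img,cv2.COLOR_BGR2HSV))]
    o=(s>150)&(v>90)
    return dict(red=o&((h<6)|(h>174)),yellow=o&(h>20)&(h<34),green=o&(h>45)&(h<80),blue=o&(h>100)&(h<130))
E
python3 - <<'E'
from h import *
for cam in("top","side"):
    d=robot.get_image(cam)
    for k,m in masks(d["img"]).items():
        for a,c,mm in blob(d,m,0): 
            if a<3000: print(cam,k,a,c.round(),"cap",*[np.round(x,1) for x in cyl(d,mm,133,108,15)],"dish",*[np.round(x,1) for x in cyl(d,mm,14,0,46)])
    w=(d["img"].min(2)>150)
    for a,c,mm in blob(d,w,0):
        if 300<a<3000: print(cam,"white",a,c.round(),"dish",*[np.round(x,1) for x in cyl(d,mm,14,0,46)])
E
```

```text
top red 341 [176. 153.] cap [654.  187.1] [627.6 165.3] 53.4 dish [656.8 189.8] [669.5 200.2] 60.1
top red 674 [139. 248.] cap [455.2 268.7] [456.6 223.4] 84.1 dish [455.3 271.5] [455.1 275.7] 94.8
top yellow 330 [330. 165.] cap [ 641.5 -137.8] [ 616.8 -115.5] 54.3 dish [ 643.5 -139.8] [ 656.7 -151.6] 61.2
top yellow 638 [369. 243.] cap [ 481.4 -233.1] [ 477.8 -187.5] 83.5 dish [ 481.7 -238.1] [ 482.  -241.5] 94.2
top green 47 [322. 151.] cap [ 652.4 -109.2] [ 652.8 -109.5] 29.4 dish [ 653.6 -110.2] [ 699.1 -142. ] 32.9
top green 35 [345. 169.] cap [ 615.8 -149. ] [ 627.1 -161.8] 24.1 dish [ 616.8 -150.1] [ 665.8 -205.6] 27.0
top green 89 [320. 182.] cap [ 614.3 -118.4] [ 600.1 -103.8] 74.0 dish [ 614.  -116.4] [ 636.8 -139.8] 83.4
top green 47 [139. 240.] cap [469.8 248. ] [469.7 245.2] 21.8 dish [469.4 248.1] [472. 300.] 24.4
top green 171 [119. 249.] cap [453.9 276.4] [453.8 281.2] 28.9 dish [453.8 280.2] [451.9 340.2] 32.4
top blue 27 [491. 106.] cap [ 764.9 -471. ] [ 775.6 -488.4] 14.7 dish [ 789.6 -511.4] [ 827.4 -573.2] 16.4
top blue 470 [190. 156.] cap [657.  176.8] [617.8 14
[... 1389 characters left out ...]
ue 587 [173. 281.] cap [614.7 243.7] [599.4 266.3] 72.2 dish [650.4 190.4] [654.6 184.2] 92.3
side white 478 [405.  43.] dish [  121.1 -1158.5] [ 154.6 -971.4] 287.9
side white 493 [323.  45.] dish [ 456.2 -927.4] [ 455.2 -869.1] 245.9
side white 430 [141. 108.] dish [ 947.6 -331.7] [ 934.5 -310.2] 93.6
side white 321 [356. 177.] dish [ 342.5 -158.6] [ 342.5 -158.8] 52.8
side white 992 [144. 213.] dish [761.6  55.4] [762.1  54.6] 100.6
side white 1323 [296. 224.] dish [456.1  22.4] [456.4  14.2] 92.9
side white 541 [347. 273.] dish [357.9 140.1] [347.3  90.2] 50.0
side white 423 [116. 340.] dish [666.  333.3] [716.6 294.5] 36.3
side white 909 [127. 366.] dish [643.8 350.8] [671.6 329.4] 69.4
```

```bash
python3 - <<'E'
from h import *
for n,pts in dict(top=[(336,159),(307,170),(119,249),(390,240),(370,241),(170,149),(178,159)],side=[(225,122),(214,167),(279,313),(277,352),(303,106)]).items():
    d=robot.get_image(n); H=cv2.cvtColor(d["img"],cv2.COLOR_BGR2HSV)
    for p in pts: print(n,p,[H[p[1]+j,p[0]].tolist() for j in(-2,0,2)])
a=cv2.imread("pics/top0.png");b=cv2.imread("pics/side0.png")
R=lambda i,x,y:cv2.resize(i[y-40:y+40,x-40:x+40],(260,260),interpolation=0)
cv2.imwrite("pics/c.png",np.vstack([np.hstack([R(a,176,155),R(a,330,165),R(a,130,249)]),np.hstack([R(a,376,242),R(b,228,145),R(b,275,325)])]))
E
```

```text
top (336, 159) [[27, 150, 250], [27, 150, 250], [27, 150, 250]]
top (307, 170) [[66, 153, 192], [66, 146, 192], [66, 150, 182]]
top (119, 249) [[66, 159, 168], [66, 157, 172], [66, 157, 172]]
top (390, 240) [[109, 187, 215], [110, 182, 218], [110, 184, 217]]
top (370, 241) [[104, 86, 101], [106, 89, 97], [105, 88, 90]]
top (170, 149) [[1, 187, 244], [1, 193, 242], [0, 191, 242]]
top (178, 159) [[4, 86, 101], [4, 84, 97], [3, 89, 92]]
side (225, 122) [[25, 123, 248], [23, 141, 146], [24, 140, 149]]
side (214, 167) [[66, 116, 194], [66, 116, 194], [67, 114, 195]]
side (279, 313) [[66, 111, 195], [66, 111, 195], [66, 107, 195]]
side (277, 352) [[68, 44, 145], [69, 44, 140], [69, 60, 183]]
side (303, 106) [[108, 159, 217], [110, 159, 117], [109, 160, 118]]
```

View pics/c.png

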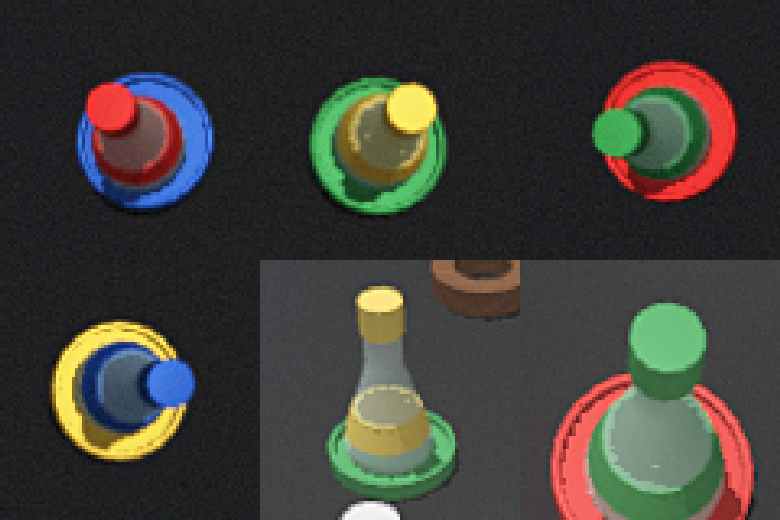

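The crops show clear, bright cap tops. I'll refine with looser saturation and a brightness split.

```bash
cat >> h.py <<'E'
HUE=dict(red=(175,185),yellow=(20,34),green=(55,78),blue=(100,122))
def cmask(img,k,smin,vmin):
    h,s,v=[a.astype(int) for a in cv2.split(cv2.cvtColor(img,cv2.COLOR_BGR2HSV))]
    lo,hi=HUE[k]; hh=np.where((h<90)&(hi>180),h+180,h)
    return (hh>=lo)&(hh<=hi)&(s>smin)&(v>vmin)
def win(m,c,r):
    o=np.zeros_like(m); x,y=map(int,c); o[y-r:y+r,x-r:x+r]=m[y-r:y+r,x-r:x+r]; return o
E
python3 - <<'E'
from h import *
T=robot.get_image("top");S=robot.get_image("side")
caps=dict(red=((171,149),(160,234)),yellow=((337,158),(225,123)),green=((120,250),(280,313)),blue=((388,240),(303,106)))
dish=dict(red=((136,249),(275,350)),blue=((181,158),(171,275)),green=((326,170),(229,163)),yellow=((373,242),(300,146)))
rd=lambda t:[np.round(x,1) for x in t]
for k in caps:
    m=win(cmask(T["img"],k,120,145),caps[k][0],11); m=cv2.morphologyEx(m.astype(np.uint8),cv2.MORPH_OPEN,np.ones((3,3)))
    print("cap",k,m.sum(),"T",*rd(cyl(T,m,133,108,15))[::2],onz(T,[np.argwhere(m)[:,::-1].mean(0)],133).round(1),end=" ")
    n=win(cmask(S["img"],k,90,60),caps[k][1],17 if k!="yellow" else 13)
    n=max(blob(S,n,0),key=lambda b:b[0])[2]; print("S",n.sum(),*rd(cyl(S,n,133,108,15)))
    m=win(cmask(T["img"],k,120,110),dish[k][0],25); print("dish",k,"T",*rd(cyl(T,m,14,0,46)),end=" ")
    n=win(cmask(S["img"],k,90,80),dish[k][1],33); n=max(blob(S,n,0),key=lambda b:b[0])[2]; print("S",*rd(cyl(S,n,14,0,46)))
# jar & neighbours
print("jar lid top",onz(T,[(267,174)],60), "bottle cap",onz(T,[(79,158)],120), "beaker",onz(T,[(322,306)],30),"cabinet edge",onz(T,[(237,44),(235,75)],60))
E
```

```text
cap red 174 T [653. 187.] 30.3 [[652.4 186.4]] S 441 [651.7 187.6] [651.8 187.3] 31.1
dish red T [454.3 271.4] [454.1 275.7] 92.7 S [453.2 279.6] [453.5 275.8] 93.9
cap yellow 189 T [ 641.8 -137.3] 32.4 [[ 640.8 -136.3]] S 226 [ 640.3 -134.9] [ 641.3 -138.1] 31.8
dish yellow T [ 482.4 -238.1] [ 482.7 -241.6] 92.8 S [ 481.4 -231.8] [ 481.8 -237.1] 94.0
cap green 159 T [453.  274.4] 27.0 [[453.3 276. ]] S 590 [452.4 277.2] [452.5 276.4] 30.6
dish green T [ 636.  -132.9] [ 640.1 -136.7] 92.1 S [ 633.8 -124.9] [ 636.7 -134. ] 91.0
cap blue 167 T [ 484.6 -240.2] 28.0 [[ 484.7 -239.8]] S 197 [ 483.2 -237.9] [ 483.3 -240.7] 31.4
dish blue T [655.  183.2] [657.4 185.2] 94.1 S [652.  188.6] [654.5 184.9] 93.0
jar lid top [[616.61674366  -5.21598464]] bottle cap [[631.1599437  371.87535518]] beaker [[ 343.7517754  -128.70280844]] cabinet edge [[901.47772525  66.18110443]
 [829.60542505  67.94529557]]
```

The two views agree to about 3 mm, and the widths match the sizes given. I'll move the first flask (green to white), then check.

```bash
cat >> h.py <<'E'
CAP=dict(red=(652,187),yellow=(641,-137),green=(453,276),blue=(484,-239.5))
DISH=dict(red=(454,275),yellow=(482,-239),green=(638,-135),blue=(655,185.5),white=(456.5,22))
O=[np.pi,0,0]; ZG=98; ZT=250
def move(src,dst,dx=(0,0)):
    sx,sy=src; x,y=dst
    robot.move_ptp([sx,sy,ZT],O)
    robot.move_linear([sx,sy,145],speed=200)
    st=robot.move_linear([sx,sy,ZG],speed=60,f_stop=8)
    if st: print("STOP on descent",robot.current_tcp_pos(),robot.current_contact_force()); return False
    f0=robot.current_contact_force()
    robot.move_gripper(0.0); w=robot.current_gripper_width(); print("grip w mm",round(w*93,1),"z",robot.current_tcp_pos()[2].round(1))
    if not 27<w*93<34: print("BAD GRIP"); return False
    robot.move_linear([sx,sy,130],speed=60); robot.move_linear([sx,sy,ZT],speed=200)
    print("lifted w",round(robot.current_gripper_width()*93,1),"dF",(robot.current_contact_force()-f0).round(2))
    robot.move_linear([x,y,ZT],speed=200); robot.sleep(.2)
    robot.move_linear([x,y,ZG+8],speed=130); robot.sleep(.2)
    st=robot.move_linear([x,y,ZG-4],speed=12,f_stop=3)
    print("touch",st,robot.current_tcp_pos().round(1),robot.current_contact_force().round(1))
    return True
def release(dst):
    robot.move_gripper(0.7); robot.sleep(.2)
    p=robot.current_tcp_pos(); robot.move_linear([p[0],p[1],150],speed=80); robot.move_linear([p[0],p[1],ZT],speed=200)
    print("t",robot.current_t())
def snap(n):
    im=[robot.get_image(c)["img"] for c in("top","side")]; cv2.imwrite(f"pics/{n}.png",cv2.resize(np.hstack(im),(800,300),interpolation=cv2.INTER_AREA))
E
python3 - <<'E'
from h import *
if move(CAP["green"],DISH["white"]): snap("m1a"); release(0); snap("m1b")
E
```

```text
grip w mm 29.5 z 98.0
lifted w 29.1 dF [-0.35 -0.05 -0.93]
touch True [456.4  21.9  97.9] [-0.1 -1.3  4.3]
t 13.7833
```

View pics/m1b.png

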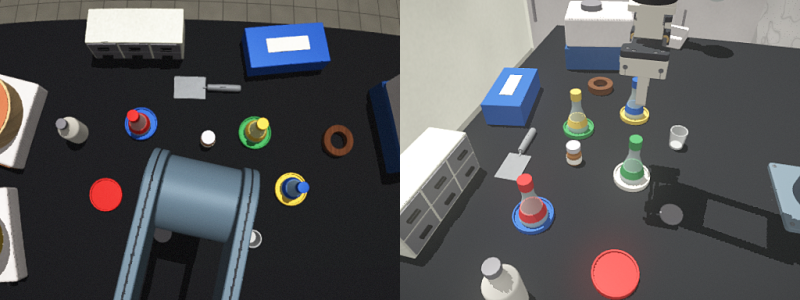

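Green now stands upright in the white dish, at about (633,175) in the side half, and the red dish is empty. It touched down at the expected height (97.9), so it is flat. Next I'll re-measure the red dish now that it's clear, and move red.

```bash
python3 - <<'E'
from h import *
T=robot.get_image("top"); m=win(cmask(T["img"],"red",120,110),(136,249),25); print(cyl(T,m,14,0,46))
S=robot.get_image("side"); m=win(cmask(S["img"],"red",90,80),(275,350),33); print(cyl(S,m,14,0,46))
if move(CAP["red"],DISH["red"]): release(0); snap("m2")
E
```

```text
(array([454.07091647, 275.73428404]), array([454.07286108, 275.66482233]), np.float64(92.70107465574718))
(array([453.52864097, 275.28731593]), array([453.49351577, 275.76376516]), np.float64(93.89259684859012))
grip w mm 29.3 z 98.0
lifted w 29.8 dF [-0.48  0.27 -1.92]
touch True [454.  274.9  98. ] [-0.5 -0.8  3.9]
t 24.6917
```

View pics/m2.png

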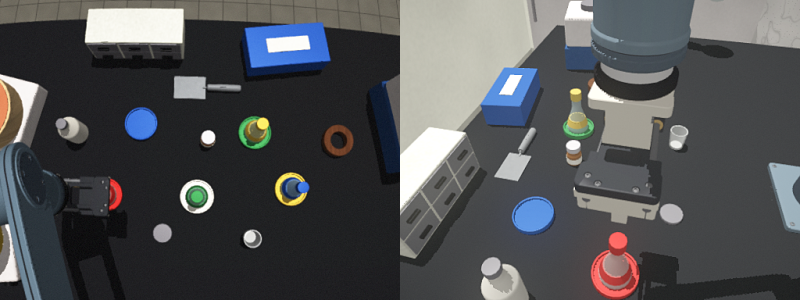

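Red stands in the red dish, at (615,272) in the side half, and blue's dish is empty. Blue moves next, then yellow.

```bash
python3 - <<'E'
from h import *
T=robot.get_image("top"); m=win(cmask(T["img"],"blue",120,110),(181,158),25); print(cyl(T,m,14,0,46))
S=robot.get_image("side"); m=win(cmask(S["img"],"blue",90,80),(171,275),33); print(cyl(S,m,14,0,46))
if move(CAP["blue"],DISH["blue"]): release(0); snap("m3")
E
```

```text
(array([656.74427755, 184.67071455]), array([657.11191675, 184.97051151]), np.float64(94.14532051504635))
(array([654.67828853, 184.21160014]), array([653.96981017, 185.26285634]), np.float64(93.51376735953355))
grip w mm 29.7 z 98.0
lifted w 29.4 dF [ 0.69  0.56 -1.43]
touch True [655.  185.3  98. ] [ 0.2 -1.3  4.6]
t 37.675
```

View pics/m3.png

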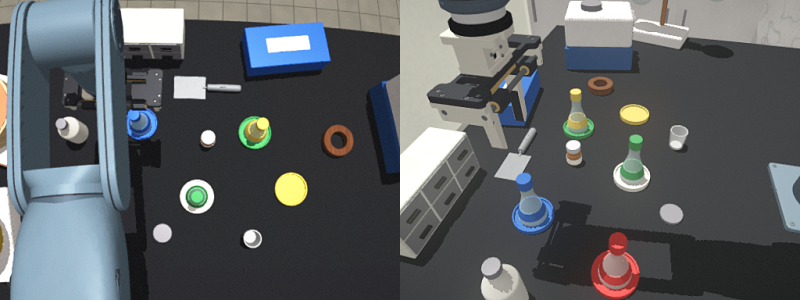

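Blue stands in the blue dish, at (533,210) in the side half, and the yellow dish is free at (635,114).

```bash
python3 - <<'E'
from h import *
T=robot.get_image("top"); m=win(cmask(T["img"],"yellow",120,110),(373,242),25); print(cyl(T,m,14,0,46))
if move(CAP["yellow"],DISH["yellow"]):
    release(0); snap("m4")
    T=robot.get_image("top"); m=win(cmask(T["img"],"green",120,110),(326,170),25); print(cyl(T,m,14,0,46))
    m=win(cmask(T["img"],"green",120,145),(252,251),18);m=cv2.morphologyEx(m.astype(np.uint8),cv2.MORPH_OPEN,np.ones((3,3))); print(cyl(T,m,133,108,15))
    S=robot.get_image("side"); m=win(cmask(S["img"],"green",90,80),(229,163),33); m=max(blob(S,m,0),key=lambda b:b[0])[2]; print(cyl(S,m,14,0,46))
E
```

```text
(array([ 482.65153713, -241.69786898]), array([ 482.63496665, -241.4825353 ]), np.float64(96.20574912521035))
grip w mm 29.7 z 98.1
lifted w 29.1 dF [ 0.85  0.23 -2.3 ]
touch True [ 481.9 -239.1   98. ] [-1.   0.1  4.4]
t 48.6083
(array([ 638.64579562, -135.38192988]), array([ 640.08558062, -136.69141997]), np.float64(92.27245100759524))
(array([457.44635184,  22.15029676]), array([457.37208128,  22.0892621 ]), np.float64(29.352982388328154))
(array([ 637.02221296, -135.176575  ]), array([ 636.65644349, -134.00681635]), np.float64(90.98890572776023))
```

View pics/m4.png

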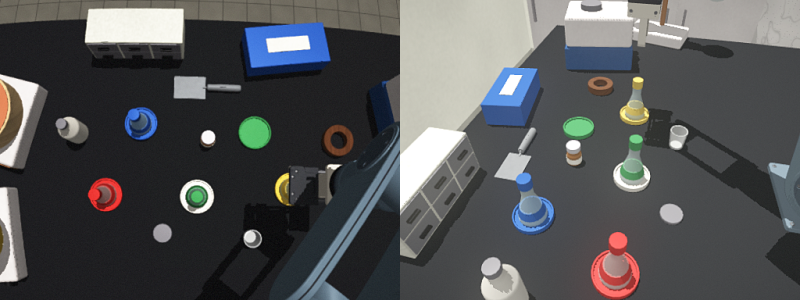

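Yellow stands in its dish, at (635,105) in the side half. The green dish is clear at (638,-135), and the parked green cap is at (457,22). Last move, then I'll retreat and verify.

```bash
python3 - <<'E'
from h import *
if move((457,22),DISH["green"]):
    release(0); robot.move_ptp([134.9,-533,250],[np.pi,0,.248]); snap("m5")
    T=robot.get_image("top");S=robot.get_image("side")
    caps=dict(red=(112,249),blue=(171,149),yellow=(388,240),green=(337,158))
    for k,c in caps.items():
        m=win(cmask(T["img"],k,120,145),DISHPX[k] if 0 else c,30).astype(np.uint8)
        # cap = brightest disc furthest from nadir: project dish centre axis to predicted cap pixel
        print(k,m.sum())
    cv2.imwrite("pics/f_top.png",T["img"]);cv2.imwrite("pics/f_side.png",S["img"]); print(robot.current_t())
E
```

```text
grip w mm 29.2 z 98.1
lifted w 29.7 dF [ 0.59 -0.16 -1.22]
touch True [ 637.9 -135.1   98.1] [-0.3 -0.5  3.7]
t 59.65
red 576
blue 701
yellow 709
green 558
62.1333
```

View pics/f_top.png

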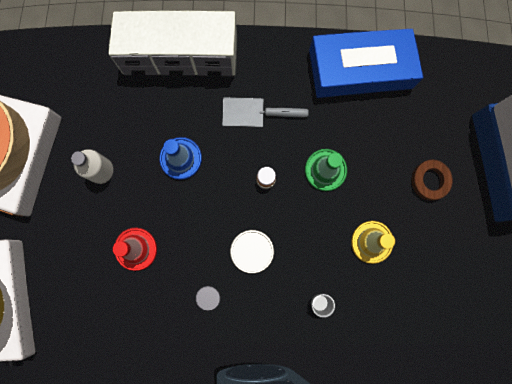

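View pics/f_side.png

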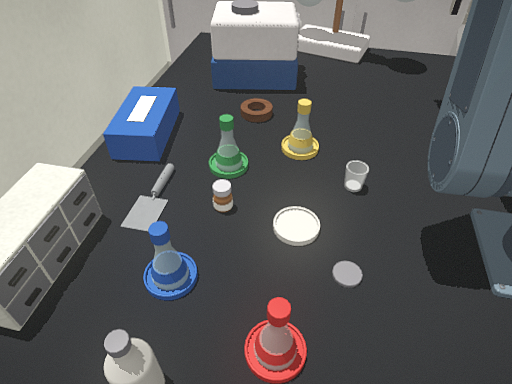

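All four flasks stand in their own dishes, the white dish (252,251) is empty, and the jar is unmoved at (266,178). One numeric check of the caps from the side view, then I'll hand in.

```bash
python3 - <<'E'
from h import *
S=robot.get_image("side")
for k,c,r in(("red",(279,312),17),("blue",(159,233),14),("yellow",(304,107),10),("green",(227,123),10)):
    m=max(blob(S,win(cmask(S["img"],k,90,60),c,r),0),key=lambda b:b[0])[2]
    print(k,[np.round(x,1) for x in cyl(S,m,133,108,15)],DISH[k])
T0=cv2.imread("pics/top0.png");T1=robot.get_image("top")["img"]
print("jar patch diff",cv2.absdiff(T0,T1)[160:192,252:280].mean())
robot.hand_in()
E
```

```text
red [array([452.2, 275.9]), array([451.8, 280.1]), np.float64(41.9)] (454, 275)
blue [array([654. , 186.2]), array([654.5, 185.5]), np.float64(30.8)] (655, 185.5)
yellow [array([ 481.1, -238.1]), array([ 481.1, -237.2]), np.float64(32.5)] (482, -239)
green [array([ 635.4, -131.9]), array([ 636.6, -135.7]), np.float64(31.3)] (638, -135)
jar patch diff 2.5930059523809526
the job is handed in; nothing more can be done
```

All four flasks now stand in the dishes of their own cap colours, and the job is handed in at about 62 s of the 144 s allowed. I parked green in the white dish, moved red, blue and yellow to their dishes, then moved green to its own.

- **Placing:** every flask touched down at the height expected for standing flat on the dish floor, within about 0.1 mm, with a force of about 4–5 N.
- **Final pictures:** all four flasks are upright inside their rims, the white dish is empty, and the jar is where it was.
- **Cap positions:** the side view puts blue, yellow and green within about 4 mm of their dish centres, against a clearance of 10 mm. The cap width read 31–33 mm, against a true 30 mm.
- **Weak check:** the red cap's mask ran into the red of its own dish behind it and read 42 mm wide. Its near-edge figure is about 5 mm off centre and unreliable; its far-edge figure is within 2 mm.

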